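# Check in the valve ball: dish into the tag reader, quarter turn, hold

## Task

Pick up the round steel dish by its carrying bow, with the loose ball lying in it, and slide it in through the open side of the tag-reader bay to the bay's middle, clear of the floor, with its tongue trailing straight out of the open side, and pause there for a moment. Then, on the spot, turn it a quarter turn so that the tongue swings into the middle of the reader's slot without touching it, and finish still holding the dish there in the air, level and still, the ball at rest in its middle. All the while keep the dish nearly level and the ball near its middle (never half-way out to the rim), do not bump the bay, and leave the other things on the table alone.

Things in the scene. Friction and masses are not known exactly. Their poses are not given: they have to be found in the camera images.
- dish_grip (a point): Middle of the dish's grip: a level white bar 14 mm thick (along dish x), 72 long (along dish y), 18 high, straight above the dish's centre, 112 mm above its underside. Two thin steel rods in the dish's y-z plane join its ends to the rim (within 48 mm of the axis above 48 mm height); fingers have room on both x sides. Axes of the dish: x outwards along the tongue, z up.
- dish_mid (a point): Centre (lowest point) of the dish's inner floor, 6 mm above its underside and 106 mm below the middle of the grip. Axes of the dish. The dish, on the table at the start, is round, stainless steel, about 0.32 kg (varies), 150 mm across, 28 mm high at the rim, foot 84 mm across; inside, a shallow cone rises 9 degrees from the centre out to the rim wall at 72 mm radius.
- tongue_tip (a point): Tip of the dish's tongue: a flat level aluminium tag, 24 mm wide and 4 mm thick, that sticks straight out from the rim along the dish's +x; its tip is 112 mm from the dish's axis, its mid-thickness 24 mm above the dish's underside. Axes of the dish.
- ball_center (a point): Centre of the loose, smooth steel ball (24 mm across, 57 g), at rest in the middle of the dish at the start, its centre 12 mm above the dish's floor. It rolls easily when the dish is tilted or jerked. Its axes turn with the ball and mean nothing.
- bay: Tag-reader bay, fixed. Origin on the table under the bay's middle, where the dish's axis belongs; z up. Floor plate 8 mm thick, x -155 to 115 mm, y -100 to 150. Open side (mouth) at -y: things slide in along +y. Reader with slot at -x, hood at +y, kerb 30 mm high at +x (inner face x = 102). Seen from above, the turn of the tongue from -y (out of the mouth) to -x (in the slot) is clockwise.
- slot_mid (a point): Middle of the grey reader's slot, 113 mm from the bay's middle along the bay's -x, 73 mm above the table; axes of the bay. Between two level jaws (x -168 to -93 mm, y -45 to 45 from the bay's origin): lower jaw's top 50 mm, upper jaw's underside 96 mm, its top 118 mm above the table. Open towards the bay's middle and at both y ends; closed at its back, x = -134.
- hood_edge (a point): Middle of the lower front edge of the white hood that overhangs the bay at +y, 60 mm from the bay's middle; axes of the bay. Hood: underside 102 mm, top 120 mm above the table, x -80 to 80 mm, from y = 60 back to 150 mm from the bay's origin; a column under it fills y = 110 to 150. The rim of a dish in the middle lies under the hood's edge.
There are look-alikes about, which are no part of the job. Leave any red look-alike of the part that bears dish_grip alone.

How it is judged:
By the outcome, as a careful person would: the job done as asked, in the order asked, and still so for the second after the job is handed in, while the arm keeps its last pose, push and grip.
It also fails if it takes over 54 s, if anything falls off the work surface, if the arm or the gripper's body presses on something with over 40 N, if the wrist force passes 120 N, or if a joint passes its speed limit or range.

## Robot

A 6-joint arm with a two-finger parallel gripper is mounted at the origin on the work surface. World frame = base frame: x ahead of the robot, y to its left, z up, the work surface at z = 0. Lengths are in m, angles in rad, forces in N, time in s.
With the tool pointing down it reaches from about 0.35 to 0.975 m from the base axis. Payload 4.9 kg.
Tool frame: the origin (TCP) lies between the finger pads; the fingertips stand 14 mm ahead of it and the grasp point (between the pads) lies 5 mm behind it; x points along the fingers, y is the direction in which the jaws open and shut, and the axes are right-handed (so a half turn about x gives the same grasp; the last joint's range is limited). The gripper opens to 85 mm and grips with 20 to 120 N. Pads are 22 mm wide; open, the fingers measure 114 mm over their backs; the gripper's body (76 mm by 85 mm) begins 54 mm behind the grasp point. The pads swing forward as they close: fully open they stand 13 mm farther back than shut.
Start: joints at [1.161, 0.053, 1.613, -0, 1.476, -0.119], TCP at [0.179, 0.599, 0.245] pointing down, gripper open.
Joint ranges: [-3.01, 3.01], [-1.01, 2.22], [0.06, 2.58], [-1.02, 4.17], [0.09, 2.62], [-3.14, 3.14]. Speed limits (rad/s): [2.57, 2.57, 3.14, 3.14, 3.14, 3.14].

## Interface

Orientations are given as a unit quaternion [w, x, y, z].
In Python, from workcell import telemetry, viewer, robot gives the robot as it stands.
- The arm moves only by the shell command python3 -m inch 'ROWS' [FORCE]. ROWS is a JSON object of lists of equal length, an entry for each row: "travel": the shift along the world's x, y, z in cm, a list of three; "turn": the turn about the world's z in units of 5 degrees (1.0 is 5 degrees); "hand": the closure, from -1 (fully open) to 1 (shut). In form: {"travel": [[tx, ty, tz], ...], "turn": [turn, ...], "hand": [hand, ...]}. A call has 1 to 8 rows; each row is the pose to reach, as a shift and turn from the pose measured when the call began; what a row does not reach only later rows make up. A row lasts 1/8 s, in which the tool goes at most 62.5 mm and 10.7 degrees, less where a joint would pass 70% of its speed; a pose out of reach is approached as far as the arm can. A call with a gripper value outside its range is refused whole. The fingers move at their own pace and stop on an object; FORCE is the grip in N (left out, the last holds). Time passes only in rows, so rows that repeat a pose let the fingers close. It gives the time, the measured TCP pose, the force and the opening at its end, in the units of the state.
- telemetry.read_state(): the state, without advancing time (a new reading comes with each control period).
- viewer.get_image(name): name is "scene" or "top"; returns the picture (420x560x3 uint8, red, green, blue); there is no depth.
- viewer.calibration(name): a dict with "fx", "fy", "cx", "cy" (pixels), "dist" ([k1, k2, p1, p2, k3] as OpenCV has them; the pictures are not rectified), "T" (4x4, takes a point from camera to world coordinates). Camera axes: x right, y up, looking along -z (the intrinsics and any distortion apply to the point x, -y, -z); pixel columns grow to the right and rows downward; lengths in m; the calibration is good to about 2 mm. A picture is of the moment at which its call begins. calibration takes no time and is no camera call.
- robot.job_done(): hands the job in, once; it reports no verdict.
The state is a dict: "t": time; "joints": joint angles; "qvel": joint speeds; "joint_torque": joint torques, N m; "tool_pos": TCP position; "tool_rot": TCP orientation; "force": force on the tool from outside, world axes, zero at the start; "moment": the same for the moment, N m; "opening": finger opening in m.
Only numpy, scipy, OpenCV 4.12 (cv2) and the standard library are available. Lean on these libraries where they do the work, as an engineer would, in place of code of your own. Each camera call takes 0.05 s, during which the arm holds its last target. There are 200 camera calls.

## Working session

There is one attempt and no reset: what is moved stays moved. The work goes in short steps, Python scripts to look and compute and a shell command to move; the robot and the scene stay as the last step left them, time stands still between calls to the robot, and variables do not carry over. Pictures are saved under pics/ and viewed, about 8 in all and at most 12, crops included, and the job is handed in when it is done.

```bash
ls; mkdir -p pics
cat > h.py <<'E'
import numpy as np, cv2
from workcell import telemetry, viewer, robot
def cam(n):
    c=viewer.calibration(n); K=np.array([[c['fx'],0,c['cx']],[0,c['fy'],c['cy']],[0,0,1.]]); return K,np.array(c['dist'],float),np.array(c['T'])
def ray(n,uv):
    K,d,T=cam(n); p=cv2.undistortPoints(np.array([[uv]],float),K,d)[0,0]
    return T[:3,3], T[:3,:3]@np.array([p[0],-p[1],-1])
def atz(n,uv,z):
    o,r=ray(n,uv); return o+r*(z-o[2])/r[2]
def proj(n,P):
    K,d,T=cam(n); q=(np.atleast_2d(P)-T[:3,3])@T[:3,:3]; q=q*[1,-1,-1]
    return cv2.projectPoints(q,np.zeros(3),np.zeros(3),K,d)[0][:,0]
def snap(n,f,crop=None,s=1):
    im=viewer.get_image(n)[:,:,::-1]
    cv2.imwrite('pics/raw_'+f,im)
    if crop: a,b,c,d=crop; im=im[b:d,a:c]
    cv2.imwrite('pics/'+f,cv2.resize(im,None,fx=s,fy=s,interpolation=cv2.INTER_CUBIC))
E
python3 - <<'E'
from h import *
s=telemetry.read_state(); print(s)
for n in('scene','top'): snap(n,n+'0.png',s=1.4); print(n,cam(n)[2].round(3).tolist(),cam(n)[0][0,0])
E
```

```text
pics
{'t': 0.0, 'joints': array([ 1.16098828e+00,  5.33646082e-02,  1.61426579e+00, -9.55954042e-06,
        1.47600846e+00, -1.19004433e-01]), 'qvel': array([ 0.00111664,  0.00098872, -0.00060409,  0.00109264,  0.00011525,
        0.00111136]), 'joint_torque': array([-3.49111478e-04, -3.93687344e+01, -3.70175672e+01, -1.06114921e-04,
        7.14318754e-03, -2.58728761e-05]), 'tool_pos': array([0.17897125, 0.59821667, 0.24407504]), 'tool_rot': array([ 0.69945909,  0.10175315,  0.69983072, -0.10315152]), 'force': array([-0.19491712,  0.27809151, -0.56442366]), 'moment': array([-0.01940617, -0.03676682,  0.01419727]), 'opening': 0.08552489950489207}
scene [[0.316, -0.693, 0.648, 1.158], [0.949, 0.222, -0.225, -0.362], [0.012, 0.686, 0.728, 0.88], [0.0, 0.0, 0.0, 1.0]] 424.5398659298234
top [[0.002, 0.999, -0.041, 0.429], [-1.0, 0.003, 0.01, -0.098], [0.01, 0.041, 0.999, 1.633], [0.0, 0.0, 0.0, 1.0]] 523.4899110745581
```

View pics/top0.png

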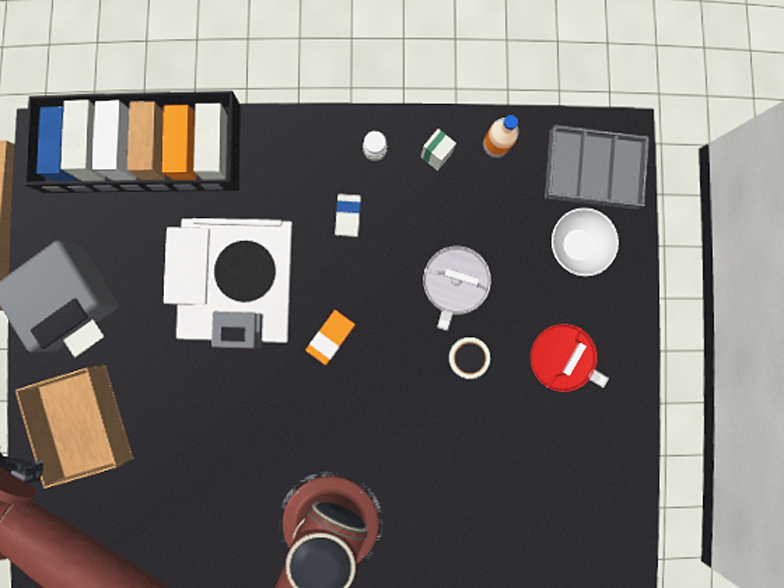

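View pics/scene0.png

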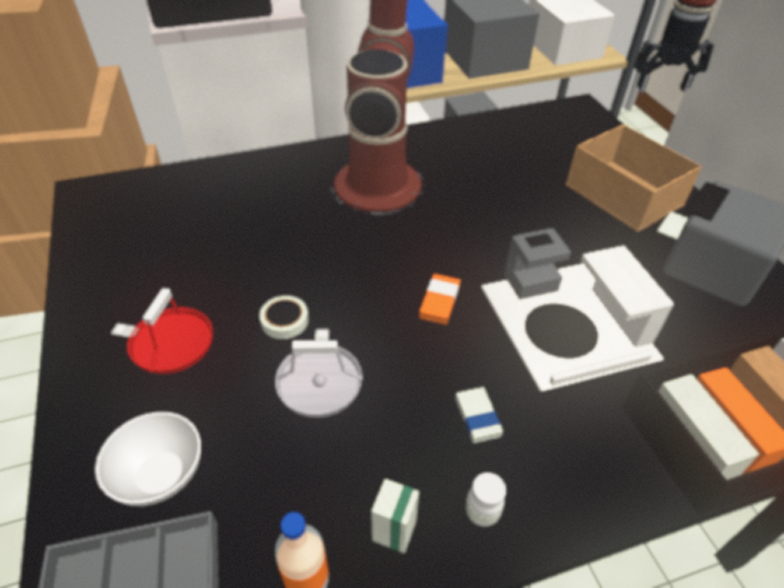

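The top view shows the steel dish at about (457,280), with its tongue near (444,322). The bay is at (245,271), with the reader at (236,330), the hood at (186,266), and the mouth facing right (world -y). The red look-alike is at (565,357). Next I'll crop in for precise pixels.

Run:
```python
import cv2,numpy as np
t=cv2.imread('pics/raw_top0.png');s=cv2.imread('pics/raw_scene0.png')
# crops: top dish [295:360,170:240], top bay [110:215,150:255]; scene dish [190:265,230:300]; scene bay [340:485,160:280]
def c(im,x,y,w,h,W): return cv2.resize(im[y:y+h,x:x+w],(W,int(h*W/w)),interpolation=cv2.INTER_CUBIC)
A=np.zeros((600,800,3),np.uint8)
def put(a,x,y): A[y:y+a.shape[0],x:x+a.shape[1]]=a
put(c(t,290,165,75,75,300),0,0)      # x4
put(c(t,110,145,105,110,315)[:300],0,300)  # x3
put(c(s,190,225,75,75,300),320,0)    # x4
put(c(s,340,155,145,100,435)[:300],330,300) # x3
cv2.imwrite('pics/c0.png',A)
```

```text
(no output)
```

View pics/c0.png

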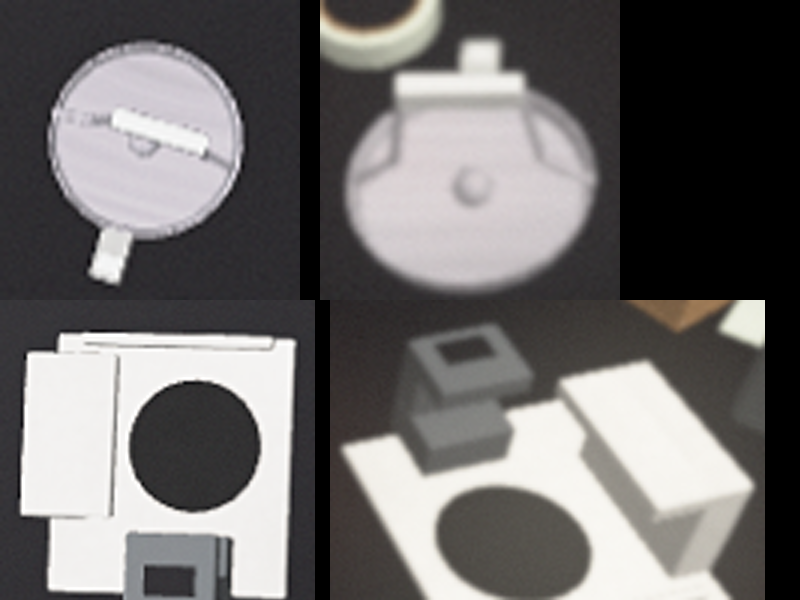

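The crop shows the bar, tongue and rim clearly in both views, and the plate, hood and reader corners are well resolved. I'll fit both poses using pixels from both cameras.

```bash
cat > fit.py <<'E'
from h import *
from scipy.optimize import least_squares
def fit(obs,p0,z=0.):
    def f(p):
        c,s=np.cos(p[2]),np.sin(p[2]);R=np.array([[c,-s,0],[s,c,0],[0,0,1]])
        return np.concatenate([proj(n,(R@np.array(P)/1000+[p[0],p[1],z])[None])[0]-uv for n,P,uv in obs])
    r=least_squares(f,p0,loss='soft_l1'); return r.x,r.fun.reshape(-1,2)
E
python3 - <<'E'
from fit import *
td=lambda u,v:np.array([290+u/4,165+v/4]); sd=lambda u,v:np.array([190+(u-320)/4,225+v/4])
tb=lambda u,v:np.array([110+u/3,145+(v-300)/3]); sb=lambda u,v:np.array([340+(u-330)/3,155+(v-300)/3])
D=[('top',(0,0,115),td(161,132)),('top',(112,0,24),td(104,281)),('top',(0,-36,121),td(113,117)),('top',(0,36,121),td(208,147)),
('top',(0,0,28),td(146,140)),('scene',(0,0,112),sd(460,89)),('scene',(112,0,24),sd(481,40))]
print(atz('top',td(146,140),.028))
D[2],D[3]=[('top',(0,-36,121),td(113,117)),('top',(0,36,121),td(208,147))]
p,r=fit(D,[.45,-.2,np.radians(163)]);print(p,np.degrees(p[2]));print(r.round(1).tolist())
B=[('top',(115,-100,8),tb(297,340)),('top',(-155,-100,8),tb(287,598)),('top',(115,150,8),tb(60,333)),('top',(-155,150,8),tb(48,592)),
('top',(80,150,120),tb(28,352)),('top',(80,60,120),tb(118,355)),('top',(-80,150,120),tb(20,515)),('top',(-80,60,120),tb(110,517)),
('top',(-93,45,118),tb(126,533)),('top',(-93,-45,118),tb(214,534)),('top',(0,0,8),tb(195,446)),
('scene',(-155,-100,8),sb(343,449)),('scene',(-80,60,120),sb(560,382)),('scene',(-80,150,120),sb(648,361)),('scene',(80,150,120),sb(752,487)),('scene',(80,60,120),sb(655,520)),
('scene',(-93,-45,118),sb(430,381)),('scene',(-93,45,118),sb(533,362)),('scene',(-168,-45,118),sb(410,340)),('scene',(-168,45,118),sb(493,323)),('scene',(0,0,8),sb(513,543))]
p,r=fit(B,[.45,.2,0]);print(p,np.degrees(p[2]));print(r.round(1).tolist())
for n in('top','scene'):
    m=[i for i,o in enumerate(B) if o[0]==n];p,_=fit([B[i] for i in m],[.45,.2,0]);print(n,p)
E
```

```text
[ 0.53933204 -0.28027623  0.028     ]
[ 0.53966703 -0.27997158  2.83707304] 162.5523112379143
[[-0.5, -0.1], [-0.6, -0.7], [-0.0, -0.3], [-0.2, -0.3], [-0.1, -0.1], [-1.2, -0.6], [-0.7, -0.7]]
[ 0.56033682  0.19054419 -0.03484859] -1.9966769610192405
[[-0.5, -0.5], [-0.9, -0.1], [-0.3, -0.7], [-0.7, -1.3], [-0.2, -1.0], [-0.1, -1.1], [-0.4, -0.9], [-0.1, -0.4], [-0.4, -1.1], [0.9, -0.2], [-0.0, -0.4], [-1.4, -2.3], [-1.7, -1.9], [-0.9, -1.1], [-0.0, -1.0], [-0.4, -4.6], [3.1, 3.1], [-0.3, 3.2], [-2.0, -1.2], [0.0, -1.3], [-1.6, -1.4]]
top [ 0.55848291  0.18972582 -0.02915041]
scene [ 0.56479771  0.18954977 -0.03882847]
```

```bash
cat >> h.py <<'E'
from scipy.spatial.transform import Rotation as Ro
def tool():
    s=telemetry.read_state(); R=Ro.from_quat(s['tool_rot'],scalar_first=True).as_matrix()
    print('t',round(s['t'],2),'pos',s['tool_pos'].round(4),'x',R[:,0].round(3),'jaw yaw',np.degrees(np.arctan2(R[1,1],R[0,1])).round(2),'open',round(s['opening'],4),'F',s['force'].round(1),'j',np.degrees(s['joints']).round(1)); return s,R
E
python3 - <<'E'
from h import *
tool()
E
```

```text
t 0.1 pos [0.179  0.5983 0.2442] x [-0.001 -0.002 -1.   ] jaw yaw 73.34 open 0.0852 F [0.6 0.3 0.2] j [66.5  3.1 92.5 -0.  84.6 -6.8]
```

```bash
python3 -m inch '{"travel": [[0,0,3],[0.5,-1,8],[2.5,-6,11],[4.5,-11,12],[6.5,-16,12],[8.5,-21,12],[10.5,-26,12],[12.5,-31,12]], "turn": [0,0,-1,-2.5,-4,-5.5,-7,-8.5], "hand": [-1,-1,-1,-1,-1,-1,-1,-1]}' 40
python3 -m inch '{"travel": [[2,-5,0],[4,-10,0],[6,-15,0],[8.2,-20.4,0],[10.4,-25.8,0],[12.6,-31.2,0],[14.4,-36,0],[15.5,-38.5,0]], "turn": [-1.5,-3,-4.5,-6,-7.5,-8.5,-9,-9], "hand": [-1,-1,-1,-1,-1,-1,-1,-1]}'
python3 - <<'E'
from h import *
tool()
E
```

```text
t: 1.1
tool_pos: [0.3041, 0.2866, 0.3637]
tool_rot: [0.614, 0.35, 0.615, -0.351]
force: [0.7, 0.7, 0.1]
opening: 0.0855
t: 2.1
tool_pos: [0.4592, -0.1007, 0.3628]
tool_rot: [-0.432, -0.559, -0.434, 0.56]
force: [-0.0, 1.2, 0.5]
opening: 0.0852
t 2.1 pos [ 0.4592 -0.1007  0.3628] x [-0.004  0.001 -1.   ] jaw yaw -14.55 open 0.0852 F [-0.   1.2  0.5] j [-21.4 -20.9 102.7  -0.   98.4  -6.9]
```

```bash
python3 -m inch '{"travel": [[2,-4,0],[4,-9,-1],[6,-14,-4],[7.5,-17,-8],[8.05,-17.9,-12],[8.05,-17.9,-14.5],[8.05,-17.9,-15.3],[8.05,-17.9,-15.3]], "turn": [-0.2,-0.4,-0.6,-0.6,-0.6,-0.6,-0.6,-0.6], "hand": [-1,-1,-1,-1,-0.5,-0.3,-0.3,-0.3]}'
python3 - <<'E'
from h import *
tool()
t=viewer.get_image('top')[:,:,::-1];s=viewer.get_image('scene')[:,:,::-1]
cv2.imwrite('pics/raw_t1.png',t);cv2.imwrite('pics/raw_s1.png',s)
f=lambda im,x,y,w,h:cv2.resize(im[y:y+h,x:x+w],None,fx=4,fy=4,interpolation=cv2.INTER_CUBIC)
cv2.imwrite('pics/v1.png',np.hstack([f(t,285,120,90,130),f(s,180,170,90,130)]))
E
```

```text
t: 3.1
tool_pos: [0.5396, -0.2795, 0.2096]
tool_rot: [-0.417, -0.57, -0.419, 0.571]
force: [0.8, -0.6, -0.2]
opening: 0.0556
t 3.1 pos [ 0.5396 -0.2795  0.2096] x [-0.004  0.001 -1.   ] jaw yaw -17.54 open 0.0556 F [ 0.8 -0.6 -0.2] j [-34.4   2.2  96.7  -0.1  81.3 -16.8]
```

View pics/v1.png

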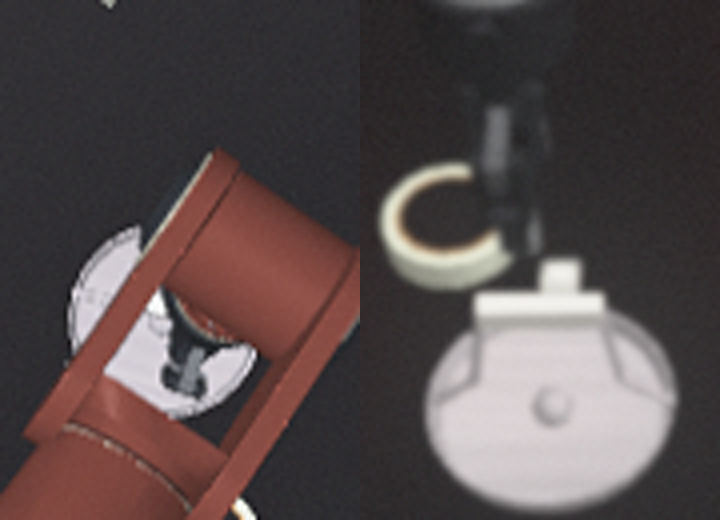

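Run:
```python
from h import *
R=lambda a:np.array([np.cos(np.radians(a)),np.sin(np.radians(a)),0])
P=np.array([.5396,-.2795,.2096]); j=R(-17.5)
for n,o in(('scene',(180,170)),('top',(285,120))):
    for nm,q in(('tcp',P),('tip+',P+j*.028-[0,0,.005]),('tip-',P-j*.028-[0,0,.005]),('bar',np.array([.5397,-.28,.112])),('ends+',np.array([.5397,-.28,.121])+.036*R(72.5)),('ends-',np.array([.5397,-.28,.121])-.036*R(72.5))):
        print(n,nm,((proj(n,q)[0]-o)*4+[360*(n=='scene'),0]).round())
```

```text
scene tcp [521. 192.]
scene tip+ [518. 237.]
scene tip- [526. 160.]
scene bar [535. 307.]
scene ends+ [597. 296.]
scene ends- [470. 297.]
top tcp [195. 302.]
top tip+ [206. 263.]
top tip- [182. 341.]
top bar [179. 312.]
top ends+ [133. 296.]
top ends- [227. 326.]
```

The view shows the open fingers over the bar. The bar centre is at (540,307) in the scene crop, against a predicted (535,307), so I'm descending.

```bash
python3 -m inch '{"travel": [[0,0,-2],[0,0,-4.5],[0,0,-7],[0,0,-8.8],[0,0,-9.8],[0,0,-10.2],[0,0,-10.2],[0,0,-10.2]], "turn": [0,0,0,0,0,0,0,0], "hand": [-0.3,-0.3,-0.3,-0.3,-0.3,-0.1,0.1,0.25]}'
python3 - <<'E'
from h import *
tool()
t=viewer.get_image('top')[:,:,::-1];s=viewer.get_image('scene')[:,:,::-1]
f=lambda im,x,y,w,h:cv2.resize(im[y:y+h,x:x+w],None,fx=5,fy=5,interpolation=cv2.INTER_CUBIC)
cv2.imwrite('pics/v2.png',np.hstack([f(t,300,170,60,80),f(s,190,200,80,80)]))
E
```

```text
t: 4.2
tool_pos: [0.5409, -0.2804, 0.1106]
tool_rot: [-0.418, -0.57, -0.418, 0.571]
force: [0.1, 0.6, 0.2]
opening: 0.0322
t 4.2 pos [ 0.5409 -0.2804  0.1106] x [ 0.    -0.001 -1.   ] jaw yaw -17.54 open 0.0322 F [0.1 0.6 0.2] j [-3.440e+01  7.600e+00  1.009e+02 -1.000e-01  7.140e+01 -1.680e+01]
```

View pics/v2.png

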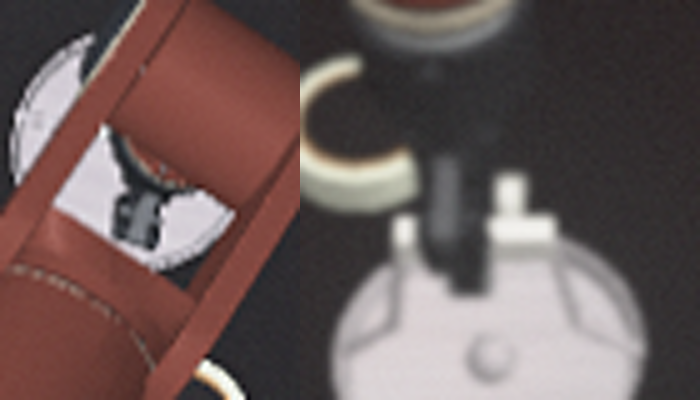

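The view shows the fingers straddling the bar, about 4 mm short of its middle: fingers at about 466 px, bar middle at 475 px in the scene crop. I'll shift slightly and close slowly.

```bash
python3 -m inch '{"travel": [[0.05,0.15,-0.15],[0.1,0.3,-0.3],[0.1,0.3,-0.3],[0.1,0.3,-0.3],[0.1,0.3,-0.3],[0.1,0.3,-0.3],[0.1,0.3,-0.3],[0.1,0.3,-0.3]], "turn": [0,0,0,0,0,0,0,0], "hand": [0.25,0.25,0.35,0.42,0.48,0.54,0.6,0.65]}' 20
python3 - <<'E'
from h import *
s,_=tool();print(s['moment'])
E
python3 -m inch '{"travel": [[0,0,0],[0,0,0],[0,0,0],[0,0,0],[0,0,0],[0,0,0]], "turn": [0,0,0,0,0,0], "hand": [0.7,0.75,0.8,0.9,1,1]}' 60
python3 - <<'E'
from h import *
s,_=tool();print(s['moment'])
E
```

```text
t: 5.3
tool_pos: [0.5421, -0.2774, 0.1076]
tool_rot: [-0.419, -0.57, -0.417, 0.57]
force: [1.4, 0.2, -0.2]
opening: 0.0148
t 5.3 pos [ 0.5421 -0.2774  0.1076] x [ 0.001 -0.002 -1.   ] jaw yaw -17.53 open 0.0148 F [ 1.4  0.2 -0.2] j [-3.410e+01  7.800e+00  1.011e+02 -1.000e-01  7.110e+01 -1.650e+01]
[-0.05509416 -0.16876458 -0.04020369]
t: 6.05
tool_pos: [0.5421, -0.2775, 0.1076]
tool_rot: [-0.419, -0.57, -0.417, 0.57]
force: [0.6, 0.1, -0.3]
opening: 0.013
t 6.05 pos [ 0.5421 -0.2775  0.1076] x [ 0.001 -0.002 -1.   ] jaw yaw -17.54 open 0.013 F [ 0.6  0.1 -0.3] j [-3.410e+01  7.800e+00  1.011e+02 -1.000e-01  7.110e+01 -1.650e+01]
[-8.60593180e-02 -1.30864915e-01 -1.14530422e-04]
```

```bash
python3 -m inch '{"travel": [[0,0,0.2],[0,0,0.7],[0,0,1.5],[0,0,2.5],[0,0,3.5],[0,0,4.3],[0,0,4.8],[0,0,5.0]], "turn": [0,0,0,0,0,0,0,0], "hand": [1,1,1,1,1,1,1,1]}'
python3 - <<'E'
from h import *
s,_=tool();print(s['moment'])
for nm,uvs in(('orange',[(336,310),(355,320),(326,363),(307,353)]),('blue',[(337,195),(360,195),(358,236),(335,236)])):
    print(nm,[atz('top',np.array(u)/1.4,.03)[:2].round(3).tolist() for u in uvs])
print('scene orange bottom',atz('scene',(442/1.4,322/1.4),0),atz('scene',(420/1.4,313/1.4),0),'topfar',atz('scene',(434/1.4,275/1.4),.03),atz('scene',(434/1.4,275/1.4),0.0))
E
```

```text
t: 7.05
tool_pos: [0.5422, -0.2775, 0.1581]
tool_rot: [-0.419, -0.57, -0.417, 0.57]
force: [0.8, 0.0, -4.0]
opening: 0.0129
t 7.05 pos [ 0.5422 -0.2775  0.1581] x [ 0.001 -0.002 -1.   ] jaw yaw -17.54 open 0.0129 F [ 0.8  0.  -4. ] j [-34.1   4.7  99.2  -0.1  76.  -16.5]
[0.00996917 0.0095473  0.01045316]
orange [[0.473, -0.014], [0.451, -0.056], [0.357, 0.007], [0.378, 0.049]]
blue [[0.727, -0.015], [0.727, -0.066], [0.635, -0.062], [0.635, -0.011]]
scene orange bottom [ 0.4697344  -0.01502444  0.        ] [ 0.43438808 -0.04784619  0.        ] topfar [0.37042807 0.00479725 0.03      ] [0.34260454 0.01776082 0.        ]
```

Run:
```python
from h import *
tool()
t=viewer.get_image('top')[:,:,::-1];s=viewer.get_image('scene')[:,:,::-1]
f=lambda im,x,y,w,h:cv2.resize(im[y:y+h,x:x+w],None,fx=5,fy=5,interpolation=cv2.INTER_CUBIC)
cv2.imwrite('pics/v3.png',np.hstack([f(t,290,160,80,90),f(s,190,180,80,90)]))
```

```text
t 7.05 pos [ 0.5422 -0.2775  0.1581] x [ 0.001 -0.002 -1.   ] jaw yaw -17.54 open 0.0129 F [ 0.8  0.  -4. ] j [-34.1   4.7  99.2  -0.1  76.  -16.5]
```

View pics/v3.png

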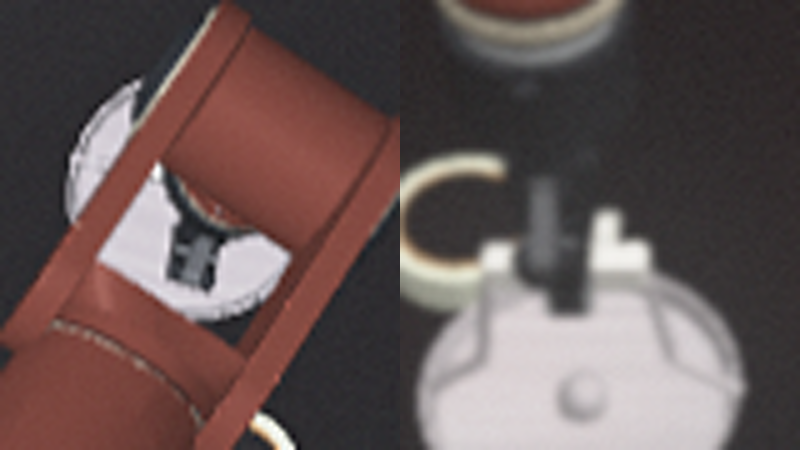

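Level, ball at the dish's centre (583,395), tongue clear. Next I move away from the cup, then turn the tongue to trail.

```bash
python3 -m inch '{"travel": [[0,0.5,0.1],[0.1,1.8,0.3],[0.2,3.7,0.5],[0.3,5.9,0.5],[0.4,8.0,0.5],[0.5,9.7,0.5],[0.5,10.7,0.5],[0.5,11.2,0.5]], "turn": [0,0,0,0,0,0,0,0], "hand": [1,1,1,1,1,1,1,1]}'
python3 -m inch '{"travel": [[0,0,0],[0,0,0],[0,0,0],[0,0,0],[0,0,0],[0,0,0],[0,0,0],[0,0,0]], "turn": [0.3,1.0,2.1,3.5,4.9,6.0,6.7,7.0], "hand": [1,1,1,1,1,1,1,1]}'
python3 -m inch '{"travel": [[0,0,0],[0,0,0],[0,0,0],[0,0,0],[0,0,0],[0,0,0],[0,0,0],[0,0,0]], "turn": [0.3,1.0,2.1,3.5,4.9,6.0,6.7,7.0], "hand": [1,1,1,1,1,1,1,1]}'
python3 -m inch '{"travel": [[0,0,0],[0,0,0],[0,0,0],[0,0,0],[0,0,0],[0,0,0],[0,0,0],[0,0,0]], "turn": [0.3,1.0,2.1,3.5,4.9,6.0,6.7,7.0], "hand": [1,1,1,1,1,1,1,1]}'
python3 - <<'E'
from h import *
tool()
t=viewer.get_image('top')[:,:,::-1];s=viewer.get_image('scene')[:,:,::-1]
cv2.imwrite('pics/raw_t4.png',t);cv2.imwrite('pics/raw_s4.png',s)
f=lambda im,x,y,w,h:cv2.resize(im[y:y+h,x:x+w],None,fx=4,fy=4,interpolation=cv2.INTER_CUBIC)
cv2.imwrite('pics/v4.png',np.hstack([f(t,255,150,90,110),f(s,220,160,110,110)]))
E
```

```text
t: 8.15
tool_pos: [0.5471, -0.1649, 0.1627]
tool_rot: [-0.419, -0.57, -0.417, 0.57]
force: [1.0, -0.4, -2.9]
opening: 0.0127
t: 9.15
tool_pos: [0.5471, -0.1655, 0.1627]
tool_rot: [0.571, 0.418, 0.57, -0.418]
force: [-0.2, -0.6, -4.3]
opening: 0.0132
t: 10.15
tool_pos: [0.5471, -0.1656, 0.1627]
tool_rot: [0.67, 0.227, 0.669, -0.227]
force: [0.2, 0.2, -3.7]
opening: 0.0133
t: 11.15
tool_pos: [0.5471, -0.1657, 0.1627]
tool_rot: [0.708, 0.015, 0.706, -0.014]
force: [-0.9, 0.0, -3.5]
opening: 0.0136
t 11.15 pos [ 0.5471 -0.1657  0.1627] x [ 0.002  0.001 -1.   ] jaw yaw 87.62 open 0.0136 F [-0.9  0.  -3.5] j [-2.440e+01 -5.000e-01  1.041e+02  1.000e-01  7.640e+01 -1.120e+02]
```

View pics/v4.png

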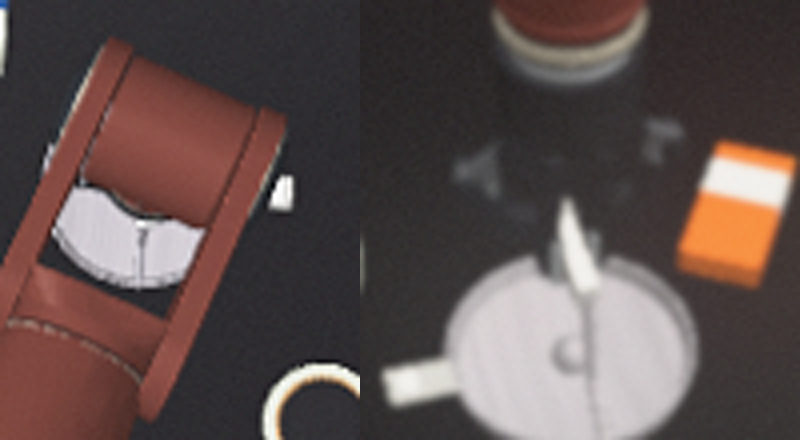

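The view shows the dish level, the ball centred (570,353), and the tongue to the left (390,388 in the scene crop), meaning world -y. I'll use the rim and tongue pixels to get the dish axis relative to the TCP.

Run:
```python
from fit import *
td=lambda u,v:np.array([255+u/4-.37,150+v/4-.37]); sd=lambda u,v:np.array([220+(u-360)/4-.37,160+v/4-.37])
print('tip top',atz('top',td(293,192),.081),'rim -x',atz('top',td(140,290),.083))
print('tip scene',atz('scene',sd(386,388),.079))
# scene rim ellipse extremes L 445, R 698, : mid
print('rim axis scene',atz('scene',sd(571,353-0),.065+.012), 'ball c')
obs=[('top',(112,0,26),td(293,192)),('scene',(112,0,24),sd(386,388)),('scene',(75,-12,24),sd(455,386)),('scene',(0,36,112),sd(588,292)),('scene',(0,-36,112),sd(568,205))]
p,r=fit(obs,[.547,-.166,np.radians(268)],z=.0551);print(p,np.degrees(p[2]),r.round(1).tolist())
# direct tongue direction from 2 points in scene
a=atz('scene',sd(386,388),.079)
```

```text
tip top [ 0.54279575 -0.27842085  0.081     ] rim -x [ 0.46945557 -0.16430861  0.083     ]
tip scene [ 0.54399975 -0.27808319  0.079     ]
rim axis scene [ 0.55097566 -0.16604746  0.077     ] ball c
[ 0.55018331 -0.16406622  4.65528065] 266.7279338762869 [[-0.8, -0.3], [0.9, -0.3], [-2.0, -6.8], [0.7, 1.6], [-2.4, 0.3]]
```

```bash
python3 -m inch '{"travel": [[0,0.5,0],[0.1,1.8,0],[0.1,3.9,0],[0.2,6.2,0],[0.3,8.3,0],[0.3,10.1,0],[0.4,11.3,0],[0.4,11.9,0]], "turn": [0,0,0.1,0.1,0.1,0.1,0.1,0.1], "hand": [1,1,1,1,1,1,1,1]}'
python3 -m inch '{"travel": [[0,0.5,0],[0.1,1.8,-0.1],[0.1,3.9,-0.2],[0.2,6.2,-0.3],[0.3,8.3,-0.4],[0.3,10.1,-0.5],[0.4,11.3,-0.6],[0.4,11.9,-0.6]], "turn": [0,0,0,0,0,0,0,0], "hand": [1,1,1,1,1,1,1,1]}'
python3 - <<'E'
from h import *
tool()
t=viewer.get_image('top')[:,:,::-1];s=viewer.get_image('scene')[:,:,::-1]
cv2.imwrite('pics/raw_t5.png',t);cv2.imwrite('pics/raw_s5.png',s)
f=lambda im,x,y,w,h:cv2.resize(im[y:y+h,x:x+w],(400,int(400*h/w)),interpolation=cv2.INTER_CUBIC)
a=f(t,105,140,150,120);b=f(s,280,150,200,160);h=max(len(a),len(b))
cv2.imwrite('pics/v5.png',np.hstack([a,b]))
E
```

```text
t: 12.25
tool_pos: [0.5512, -0.0459, 0.1627]
tool_rot: [0.708, 0.012, 0.706, -0.011]
force: [0.1, 0.4, -3.2]
opening: 0.0128
t: 13.25
tool_pos: [0.5552, 0.0737, 0.1566]
tool_rot: [0.708, 0.012, 0.706, -0.011]
force: [-0.5, -0.1, -2.9]
opening: 0.0131
t 13.25 pos [0.5552 0.0737 0.1566] x [ 0.002  0.001 -1.   ] jaw yaw 88.13 open 0.0131 F [-0.5 -0.1 -2.9] j [-1.00e-01 -1.80e+00  1.06e+02  0.00e+00  7.57e+01 -8.82e+01]
```

View pics/v5.png

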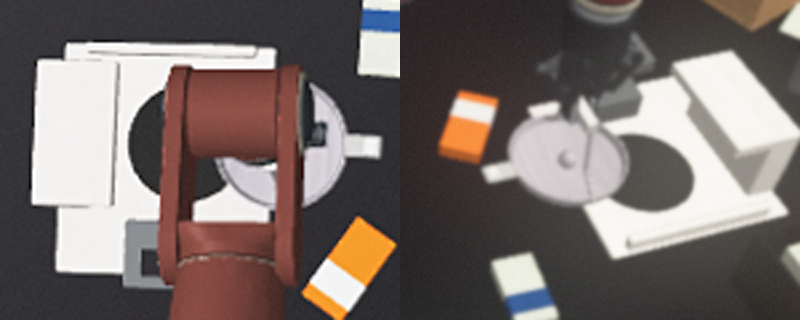

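The dish is entering the mouth, ball centred (568,158 in the scene half), tongue trailing out at (495,172). Now sliding to the middle, with a pause.

```bash
python3 -m inch '{"travel": [[0,0.5,0],[0.1,1.8,0],[0.1,3.8,0],[0.2,6.0,0],[0.3,8.1,0],[0.3,9.9,0],[0.4,11.1,0],[0.4,11.7,0]], "turn": [0,0,0,0,0,0,0,0], "hand": [1,1,1,1,1,1,1,1]}'
python3 -m inch '{"travel": [[0,0,0],[0,0,0],[0,0,0],[0,0,0]], "turn": [0,0,0,0], "hand": [1,1,1,1]}'
python3 - <<'E'
from h import *
tool()
t=viewer.get_image('top')[:,:,::-1];s=viewer.get_image('scene')[:,:,::-1]
cv2.imwrite('pics/raw_t6.png',t);cv2.imwrite('pics/raw_s6.png',s)
f=lambda im,x,y,w,h:cv2.resize(im[y:y+h,x:x+w],(400,int(400*h/w)),interpolation=cv2.INTER_CUBIC)
cv2.imwrite('pics/v6.png',np.hstack([f(t,110,145,120,120),f(s,335,150,130,130)]))
E
```

```text
t: 14.35
tool_pos: [0.5592, 0.1912, 0.1567]
tool_rot: [0.708, 0.012, 0.706, -0.011]
force: [-0.0, -0.8, -3.6]
opening: 0.0127
t: 14.85
tool_pos: [0.5592, 0.1908, 0.1567]
tool_rot: [0.708, 0.012, 0.706, -0.011]
force: [0.5, 0.6, -3.6]
opening: 0.0131
t 14.85 pos [0.5592 0.1908 0.1567] x [ 0.002  0.001 -1.   ] jaw yaw 88.14 open 0.0131 F [ 0.5  0.6 -3.6] j [ 11.6   2.4 101.8   0.   75.7 -76.5]
```

View pics/v6.png

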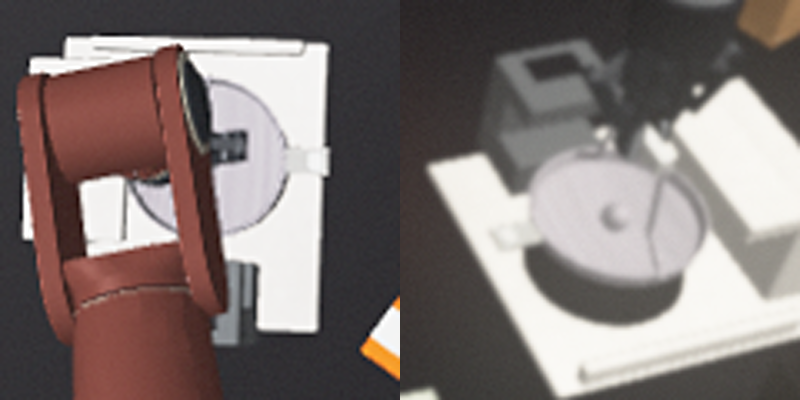

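Dish in the bay's middle, level, ball centred (615,215), tongue at (515,238) out of the mouth. A quick numeric check comes before the turn.

Run:
```python
from h import *
k=400/120; td=lambda u,v:np.array([110+(u+.5)/k-.5,145+(v+.5)/k-.5]); k2=400/130
sd=lambda u,v:np.array([335+(u-400+.5)/k2-.5,150+(v+.5)/k2-.5])
print('tip',atz('top',td(330,161),.075),'rim right',atz('top',td(290,155),.077),'rim bottom',atz('top',td(208,238),.077),'rim top',atz('top',td(208,77),.077))
print('plate corners mouth',atz('top',td(328,42),.008),atz('top',td(319,332),.008))
print('scene ball',atz('scene',sd(615,215),.067),'tip',atz('scene',sd(492,236),.073))
print('scene rim L/R',atz('scene',sd(530,200),.077),atz('scene',sd(709,222),.077))
```

```text
tip [0.55617057 0.07735424 0.075     ] rim right [0.56133673 0.11312652 0.077     ] rim bottom [0.48672069 0.18625279 0.077     ] rim top [0.63166967 0.18807723 0.077     ]
plate corners mouth [0.67370277 0.08790586 0.008     ] [0.40195718 0.0940498  0.008     ]
scene ball [0.55927104 0.19152339 0.067     ] tip [0.55345163 0.07879972 0.073     ]
scene rim L/R [0.52964598 0.12521059 0.077     ] [0.5973703  0.25489136 0.077     ]
```

```bash
python3 -m inch '{"travel": [[0,0,0],[0,0,0],[0,0,0],[0,0,0],[0,0,0],[0,0,0],[0,0,0],[0,0,0]], "turn": [-0.3,-0.9,-1.9,-3.1,-4.3,-5.2,-5.8,-6], "hand": [1,1,1,1,1,1,1,1]}'
python3 -m inch '{"travel": [[0,0,0],[0,0,0],[0,0,0],[0,0,0],[0,0,0],[0,0,0],[0,0,0],[0,0,0]], "turn": [-0.3,-0.9,-1.9,-3.1,-4.3,-5.2,-5.8,-6], "hand": [1,1,1,1,1,1,1,1]}'
python3 -m inch '{"travel": [[0,0,0],[0,0,0],[0,0,0],[0,0,0],[0,0,0],[0,0,0],[0,0,0],[0,0,0]], "turn": [-0.3,-0.9,-1.9,-3.1,-4.3,-5.2,-5.8,-6], "hand": [1,1,1,1,1,1,1,1]}'
python3 -m inch '{"travel": [[0,0,0],[0,0,0],[0,0,0],[0,0,0],[0,0,0],[0,0,0],[0,0,0],[0,0,0]], "turn": [0,0,0,0,0,0,0,0], "hand": [1,1,1,1,1,1,1,1]}'
python3 - <<'E'
from h import *
tool()
t=viewer.get_image('top')[:,:,::-1];s=viewer.get_image('scene')[:,:,::-1]
cv2.imwrite('pics/raw_t7.png',t);cv2.imwrite('pics/raw_s7.png',s)
f=lambda im,x,y,w,h:cv2.resize(im[y:y+h,x:x+w],(400,int(400*h/w)),interpolation=cv2.INTER_CUBIC)
cv2.imwrite('pics/v7.png',np.hstack([f(t,110,145,120,120),f(s,345,150,100,100)]))
k2=4
P=np.array([.5592,.1908,.049]);a=np.radians(178.1);x=np.array([np.cos(a),np.sin(a),0])
print(((proj('scene',[P+x*.112+[0,0,.024],P+x*.075+[0,0,.024],P+[0,0,.018]])-[345,150])*4+[400,0]).round())
E
```

```text
t: 15.95
tool_pos: [0.5593, 0.1909, 0.1567]
tool_rot: [0.681, 0.194, 0.679, -0.194]
force: [0.6, -0.4, -3.5]
opening: 0.0129
t: 16.95
tool_pos: [0.5593, 0.1909, 0.1567]
tool_rot: [0.607, 0.364, 0.606, -0.364]
force: [0.0, 1.3, -4.8]
opening: 0.0133
t: 17.95
tool_pos: [0.5593, 0.1909, 0.1567]
tool_rot: [-0.492, -0.508, -0.491, 0.509]
force: [-0.1, -0.0, -4.0]
opening: 0.013
t: 18.95
tool_pos: [0.5592, 0.1909, 0.1567]
tool_rot: [-0.492, -0.508, -0.491, 0.509]
force: [-0.8, -0.5, -2.7]
opening: 0.0131
t 18.95 pos [0.5592 0.1909 0.1567] x [ 0.001 -0.002 -1.   ] jaw yaw -1.99 open 0.0131 F [-0.8 -0.5 -2.7] j [ 1.170e+01  2.500e+00  1.017e+02 -1.000e-01  7.580e+01  1.370e+01]
[[561. 157.]
 [586. 193.]
 [637. 278.]]
```

View pics/v7.png

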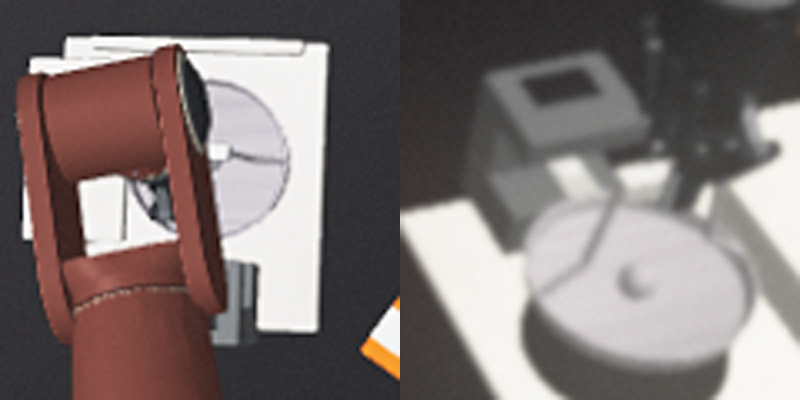

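The tongue is in the slot (about 570,175 in the scene crop) and the ball is in the dish's middle at (636,280), against a predicted (637,278). The dish is level and the forces show only its weight. Handing in.

Run:
```python
from h import *
s,_=tool();print(abs(s['qvel']).max()); robot.job_done()
```

```text
t 19.05 pos [0.5593 0.1909 0.1567] x [ 0.001 -0.002 -1.   ] jaw yaw -1.99 open 0.0132 F [ 0.1 -0.3 -4.4] j [ 1.170e+01  2.500e+00  1.017e+02 -1.000e-01  7.580e+01  1.370e+01]
0.005621113530075877
the job is handed in; nothing more can be done
```

The job is handed in at 19.05 s. I gripped the dish by its bow, lifted it level and turned the tongue to trail. I then slid it through the mouth to the bay's middle, paused about 0.5 s, and turned it a quarter turn clockwise so the tongue swung into the reader's slot. The arm is still holding it there.

- **Position:** The gripper's tool point is at (0.559, 0.191) m, on the bay's middle as I measured it to about 2 mm. The dish underside is about 49 mm up, which puts the tongue at the slot's mid-height of 73 mm. Its yaw is within about 0.1° of the bay's -x.
- **Level and still:** The tool is vertical to about 0.1° and the arm is at rest. In the last picture the ball sat in the dish's middle, within a pixel of where I predicted.
- **No contact seen:** The force readings after each move showed only the dish's weight, about 3 to 5 N.
- **Disagreements:** The two cameras differed by about 6 mm on where the bay is along x. I went mainly by the top view, and the later in-bay check agreed with it to about 2 mm. The grip may be up to about 3 mm off the bar's middle along its length; the pictures disagreed on which side.
- **Not seen directly:** The reader's upper jaw and the arm hid the tongue tip in the last pictures. Its clearance in the slot comes from the measured pose, not from seeing it.

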